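# Empty the ball feeder with its lever and ease the lid shut

### The job

With a fingertip, press the ball feeder's red lever right down to its stop so that the linked yellow lid lifts, and keep it down until all three balls have rolled out of the chute into the tin bin. Then, keeping your fingertip on the lever, ease it slowly all the way back up (a couple of seconds is about right) so that the lid closes without slamming, and take your hand away. Move the lid by the lever alone, do not touch the balls or the bin, and leave everything else on the table where it is.

Things in the scene. Friction and masses are not known exactly. Their poses are not given: they have to be found in the camera images.
- feeder: fixed feeder on a board 170 x 400 x 12 mm (x by y); origin on the table under it, 10 mm to +y of its centre. A chute 36 mm wide runs along y at x = 0, falling 12 degrees to -y, mouth at y = -35 mm, 78 mm up. Blue link case at x = -66 to -24 mm, y = -45 to 35 mm, top 146 mm up; the lever sticks out of it to -x. Tin bin at y = -180 to -50 mm.
- lever (a joint): lever angle, rad: 0 at rest (pointing 0.25 rad above level), 0.5 pressed down to its stop. A spring pushes it back up: about 1.6 N at the pad at rest, about 3 N at the stop, plus some damping; let go, it flies up and the lid slams
- lever_pad (a point): centre of the top face of the red pad (34 x 34 x 8 mm) on the lever, 112 mm from its pivot, whose axis runs along the feeder's y; about 117 mm above the table at rest. It sinks 55 mm to the stop in an arc (horizontal shift under 6 mm) and tilts from 0.25 rad one way to 0.25 rad the other
- lid (a joint): lid angle, rad: 0 shut, 1.1 fully lifted; geared to the lever, lid = 2.2 x lever
- lid_edge (a point): middle of the free edge of the yellow lid, 37 x 52 mm, hinged at its top (128 mm above the table) over the mouth of the chute; it swings up and out to the feeder's -y
- bin: tilting tin bin on pivot pins, 124 x 130 mm (feeder x by y), walls 3 mm, inner floor 27 mm below and rim 10 mm above this origin (far wall 37 mm above); the origin is the middle of the pivot axis, 52 mm above the table
- ball0_center (a point): centre of the orange ball, 24 mm across, first in the chute, resting against the lid
- ball1_center (a point): centre of the white ball, 24 mm across, second in the chute
- ball2_center (a point): centre of the green ball, 24 mm across, third in the chute
- rim0: red tin drum rim (open ring), 116 mm across, 26 mm high, loose, bystander; origin under its centre
- rim1: yellow tin drum rim, 104 mm across, 26 mm high, loose, bystander; origin under its centre
- rim2: blue tin drum rim, 92 mm across, 26 mm high, loose, bystander standing beside the lever on its -y side; origin under its centre
- cork: cork sanding block 105 x 60 x 32 mm, loose, bystander beside the lever on its +y side; origin under its centre
- drill: hand drill lying along its own x, about 310 mm long, wooden handle to -x, 65 mm high, loose, bystander; origin on the table under the gear
- wheelbase: tin ferris wheel base, red foot 130 x 150 mm with yellow A-frames up to 140 mm high, loose, bystander; origin under its centre
- driver: screwdriver lying on the table, loose, bystander; origin under its middle

How it is judged:
By the outcome, as a careful person would: the job done as asked, in the order asked, and still so for the second after the job is handed in, with the robot touching nothing.
It also fails if it takes over 35 s, if anything falls off the work surface, if the arm or the gripper's body presses on something with over 40 N, if the wrist force passes 120 N, or if a joint passes its speed limit or range.

### The arm

A 7-joint arm with a two-finger parallel gripper is mounted at the origin on the work surface. World frame = base frame: x ahead of the robot, y to its left, z up, the work surface at z = 0. Lengths are in mm, angles in rad, forces in N, time in s.
With the tool pointing down it reaches from about 400 to 875 mm from the base axis. Payload 19.3 kg.
Tool frame: the origin (TCP) lies at the very end of the fingers, on their centre line; the grasp point (between the pads) lies 19 mm behind it; z points along the fingers, y is the line along which they close (so a half turn about z gives the same grasp; the last joint's range is limited). The gripper opens to 85 mm and grips with 20 to 120 N. Pads are 22 mm wide; open, the fingers measure 114 mm over their backs; the gripper's body (76 mm by 85 mm) begins 54 mm behind the grasp point. The pads swing forward as they close: fully open they stand 13 mm farther back than shut.
Start: joints at [-1.316, 0.521, -0.036, 1.599, 0.021, 1.021, -0.113], TCP at [199.468, 592.307, 231.291] pointing down, gripper open.
Joint ranges: [-2.91, 2.91], [-0.3, 2.13], [-1.5, 1.42], [0.17, 2.43], [-1.26, 4.41], [0.16, 1.93], [-2.52, 2.52]. Speed limits (rad/s): [1.89, 1.89, 2.39, 2.39, 3.01, 3.01, 3.01].

### API

Orientations are given as a unit quaternion [w, x, y, z].
In Python, from bench import ctrl gives the robot as it stands.
- The arm moves only by the shell command python3 -m pendant 'ROWS' [FORCE]. ROWS is JSON, a list of rows, each an object of numbers: "rx", "ry", "rz": the turn, a rotation vector about the tool's x, y, z as a fraction of full scale; "tx", "ty", "tz": the shift along the tool's x, y, z as a fraction of full scale; "jaw": the opening, from 0 (shut) to 1 (fully open). In form: [{"rx": .., "ry": .., "rz": .., "tx": .., "ty": .., "tz": .., "jaw": ..}, ...]. A call has exactly 10 rows; each row is the pose to reach, as a shift and turn from the pose commanded when the call began, along the tool's axes at that moment, turning the shorter way round; what a row does not reach only later rows make up. Full scale, the value 1, is 250 mm for a shift and pi rad for a turn. A row lasts 1/12 s, in which the tool goes at most 41.7 mm and 7.16 degrees, less where a joint would pass 70% of its speed; a pose out of reach is approached as far as the arm can. A call with a number of a shift or a turn outside -1 to 1 is refused whole. A call with a gripper value outside its range is refused whole. The fingers move at their own pace and stop on an object; FORCE is the grip in N (left out, the last holds). Time passes only in rows, so rows that repeat a pose let the fingers close, or fill a call up. It gives the time, the measured TCP pose, the force, the opening and the grip force at its end, in the units of the state.
- ctrl.state(): the state, without advancing time (a new reading comes with each control period).
- ctrl.read_camera(name): name is "scene" or "top" or "wrist"; returns a dict with "color" (384x512x3 uint8, blue, green, red), "vertical_fov" (degrees; the focal length in pixels is half the picture's height over the tangent of half this angle, whatever the lens; pixels are square), "cx", "cy" (the principal point, pixels), "rvec" (rotation vector, rad) and "tvec" (3), from world to camera coordinates, as OpenCV has them; the wrist camera has in their place "mount" (4x4, takes a point from camera to tool coordinates, whose origin is the TCP and whose axes are the flange's). Camera axes: x right, y down, z forward; pixel columns grow to the right and rows downward; lengths in mm; the calibration is good to about 2 mm. The wrist camera is an equidistant fisheye: a pixel r from the principal point sees the ray r / f radians off the axis. A picture is of the moment at which its call begins: read the wrist's pose just before it. There is no depth.
- ctrl.sign_off(): hands the job in; it is judged then, once.
Trained networks look in a picture, given as the dict that the camera call returned (one of the last four; its "shot" number tells which), for a name from the list of things; names that differ only in an ending like _2 or _b are one class to them, and where a whole thing is asked for, a point or a joint stands for the part that bears it (a point fixed in the world has none). Each returns a list of dicts, best first, with "p" (0 to 1); they miss things now and then, are a little off and sometimes report something else, mostly with a low value. They report only what shows in the picture. A call takes as long as a camera call.
- ctrl.look_for(target, picture): "at" ([column, row] in pixels, amid what is visible of it).
- ctrl.cut_out(target, picture): "region" (384x512 bool, what is visible of it) and "at" ([column, row] in pixels, amid what is visible of it).
The state is a dict: "time": time; "joint_positions": joint angles; "qvel": joint speeds; "joint_efforts": joint torques, N m; "position": TCP position; "orientation": TCP orientation; "wrist_force": force on the tool from outside, world axes, zero at the start; "torque": the same for the moment, N m; "width": finger opening in mm; "gripper_force": force on a finger pad.
Only numpy, scipy, OpenCV 4.12 (cv2) and the standard library are available. Lean on these libraries where they do the work, as an engineer would, in place of code of your own. Each camera call takes 0.05 s, during which the arm holds its last target. There are 200 camera calls.

## Working session

There is one attempt and no reset: what is moved stays moved. The work goes in short steps, Python scripts to look and compute and a shell command to move; the robot and the scene stay as the last step left them, time stands still between calls to the robot, and variables do not carry over. Pictures are saved under pics/ and viewed, at most 10 in all, crops included, and the job is handed in when it is done.

```bash
mkdir -p pics
cat > h.py <<'E'
import numpy as np, cv2
from bench import ctrl
def cam(p):
    f=192/np.tan(np.radians(p["vertical_fov"])/2); R=cv2.Rodrigues(np.array(p["rvec"],float))[0]; return f,R,np.array(p["tvec"],float).ravel()
def ray(p,uv):
    f,R,t=cam(p); d=R.T@np.array([(uv[0]-p["cx"])/f,(uv[1]-p["cy"])/f,1]); return -R.T@t,d/np.linalg.norm(d)
def atz(p,uv,z):
    o,d=ray(p,uv); return o+d*(z-o[2])/d[2]
def proj(p,X):
    f,R,t=cam(p); c=R@np.array(X,float)+t; return [p["cx"]+f*c[0]/c[2],p["cy"]+f*c[1]/c[2]]
def tri(a,ua,b,ub):
    A=np.zeros((3,3));v=np.zeros(3)
    rs=[ray(a,ua),ray(b,ub)]
    for o,d in rs:
        M=np.eye(3)-np.outer(d,d);A+=M;v+=M@o
    X=np.linalg.solve(A,v); return X,[np.linalg.norm((np.eye(3)-np.outer(d,d))@(X-o)) for o,d in rs]
E
python3 - <<'E'
from h import *
a=ctrl.read_camera("scene");b=ctrl.read_camera("top")
cv2.imwrite("pics/s.png",a["color"]);cv2.imwrite("pics/t.png",b["color"])
for n in ["lever_pad","lid_edge","bin","ball0_center","ball1_center","ball2_center","rim2","cork","feeder","rim0","rim1","drill","wheelbase","driver"]:
    x=ctrl.look_for(n,a);y=ctrl.look_for(n,b)
    print(n,[(np.round(q["at"]),round(q["p"],2)) for q in x[:2]],[(np.round(q["at"]),round(q["p"],2)) for q in y[:2]])
    if x and y:
        X,e=tri(a,x[0]["at"],b,y[0]["at"]);print("   ",X.round(),np.round(e,1))
s=ctrl.state();print(s["orientation"],s["position"],s["width"],s["time"])
E
```

```text
lever_pad [(array([300., 176.]), 0.55), (array([358., 160.]), 0.5)] [(array([191., 192.]), 0.81)]
    [465. 154. 109.] [0.3 0.3]
lid_edge [(array([310., 205.]), 0.41)] [(array([211., 142.]), 0.43)]
    [609.  97. 116.] [3.3 3.3]
bin [(array([282., 227.]), 0.72)] [(array([241., 160.]), 0.75), (array([100., 141.]), 0.31)]
    [581.  11.  34.] [3.9 3.9]
ball0_center [] [(array([189., 193.]), 0.47), (array([410., 248.]), 0.18)]
ball1_center [(array([113., 244.]), 0.71)] [(array([203., 141.]), 0.46)]
    [ 571. -208.  314.] [299.9 299.9]
ball2_center [] [(array([192., 189.]), 0.52), (array([195., 132.]), 0.51)]
rim2 [(array([382., 181.]), 0.91), (array([361., 160.]), 0.81)] [(array([116., 149.]), 0.92), (array([ 82., 201.]), 0.72)]
    [603. 407.  66.] [8.9 8.9]
cork [(array([334., 184.]), 0.82)] [(array([148., 186.]), 0.79)]
    [492. 300.  25.] [3.7 3.7]
feeder [(array([262., 195.]), 0.61), (array([313., 224.]), 0.56)] [(array([243., 159.]), 0.74), (array([214., 154.]), 0.6)]
    [540. -18. 164.] [24.3 24.3]
rim0 [(array([382., 181.]), 0.91), (array([361., 160.]), 0.81)] [(array([116., 149.]), 0.92), (array([ 82., 201.]), 0.72)]
    [603. 407.  66.] [8.9 8.9]
rim1 [(array([382., 181.]), 0.91), (array([361., 160.]), 0.81)] [(array([116., 149.]), 0.92), (array([ 82., 201.]), 0.72)]
    [603. 407.  66.] [8.9 8.9]
drill [(array([109., 242.]), 0.9)] [(array([408., 247.]), 0.79)]
    [ 324. -507.   13.] [1.5 1.5]
wheelbase [(array([284., 226.]), 0.64), (array([135., 304.]), 0.56)] [(array([406., 160.]), 0.63)]
    [ 639. -249.  293.] [185.3 185.3]
driver [(array([296., 146.]), 0.47)] [(array([128., 277.]), 0.64), (array([192., 190.]), 0.32)]
    [211. 331.  21.] [12.4 12.4]
[ 1.60172777e-05  1.61714852e-01  9.86837528e-01 -8.19251774e-06] [199.49108209 592.30326933 231.28419537] 85.3382030809091 1.5
```

Run:
```python
import cv2
t=cv2.imread("pics/t.png");s=cv2.imread("pics/s.png")
cv2.imwrite("pics/t2.png",cv2.resize(t[90:240,90:290],None,fx=4,fy=4,interpolation=2))
cv2.imwrite("pics/s2.png",cv2.resize(s[120:270,220:420],None,fx=4,fy=4,interpolation=2))
```

```text
(no output)
```

View pics/t2.png

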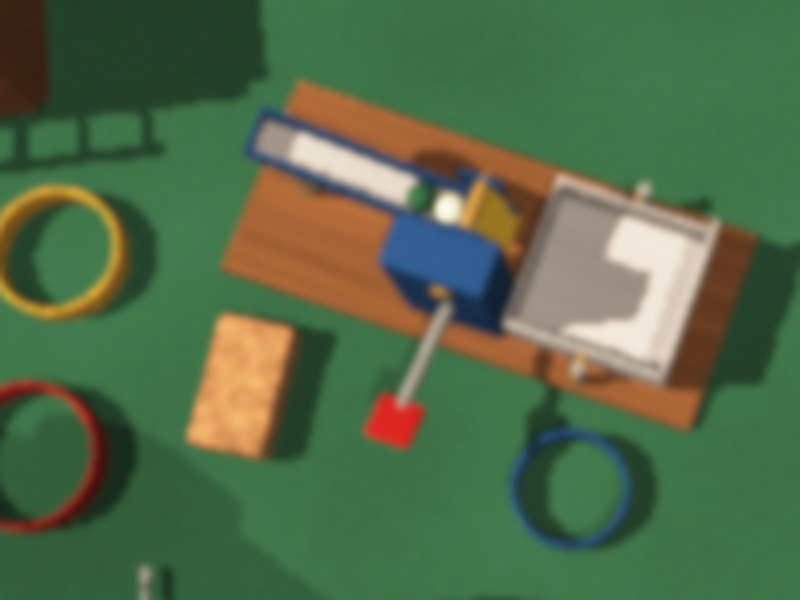

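View pics/s2.png

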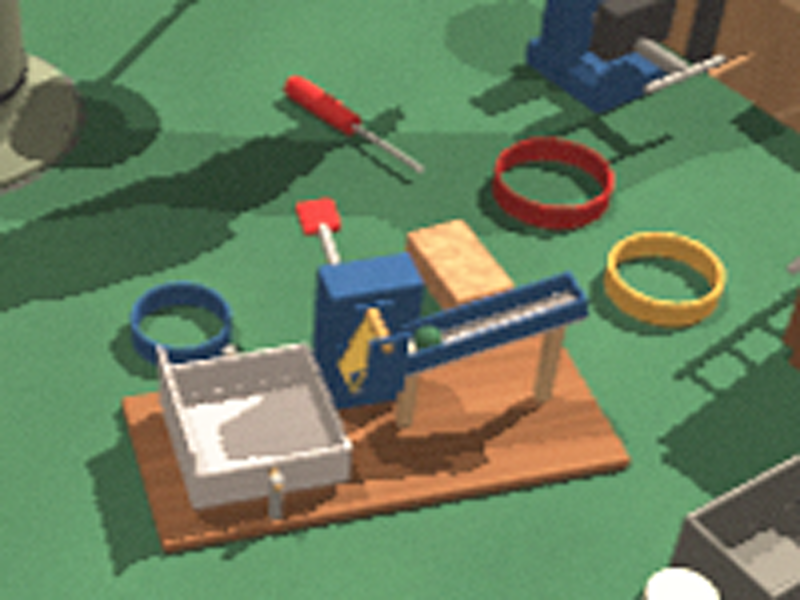

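The top view shows the lever pad at about (189,195) with the cork and blue rim clear on either side. The scene view shows it at (300,174). The tool is already yawed to the lever axis, so no turn is needed.

Run:
```python
from h import *
a=ctrl.read_camera("scene");b=ctrl.read_camera("top")
X,e=tri(a,[299.75,174],b,[188.75,195]);print(X,e)
def c(p,box):
    h=cv2.cvtColor(p["color"],cv2.COLOR_BGR2HSV);m=((h[...,0]<6)|(h[...,0]>174))&(h[...,1]>170)&(h[...,2]>110)
    x0,x1,y0,y1=box;ys,xs=np.nonzero(m[y0:y1,x0:x1]);return [xs.mean()+x0,ys.mean()+y0],len(xs)
ca=c(a,(290,310,165,180));cb=c(b,(178,202,182,208));print(ca,cb,tri(a,ca[0],b,cb[0]), atz(b,cb[0],117))
X=tri(a,ca[0],b,cb[0])[0]
s=ctrl.state();w,x,y,z=s["orientation"]
from scipy.spatial.transform import Rotation as Ro
R=Ro.from_quat([x,y,z,w]).as_matrix();print(R.round(3));print("frac",R.T@(X-s["position"])/250,s["time"])
```

```text
[454.64844818 159.31894185 107.64703799] [np.float64(0.5535591931098143), np.float64(0.5535591931097061)]
([np.float64(299.0163934426229), np.float64(173.11475409836066)], 61) ([np.float64(188.1081081081081), np.float64(195.00900900900902)], 111) (array([453.18564283, 158.93611813, 111.37358663]), [np.float64(1.120995214126029), np.float64(1.1209952141261126)]) [452.76968631 158.91657952 117.        ]
[[-0.948  0.319  0.   ]
 [ 0.319  0.948  0.   ]
 [ 0.     0.    -1.   ]]
frac [-1.5150569  -1.31902071  0.47966748] 1.6
```

```bash
python3 -m pendant '[{"tx":-0.08,"ty":-0.07,"jaw":0},{"tx":-0.18,"ty":-0.155,"jaw":0},{"tx":-0.28,"ty":-0.24,"jaw":0},{"tx":-0.38,"ty":-0.33,"jaw":0},{"tx":-0.48,"ty":-0.42,"jaw":0},{"tx":-0.58,"ty":-0.505,"jaw":0},{"tx":-0.68,"ty":-0.59,"jaw":0},{"tx":-0.78,"ty":-0.68,"jaw":0},{"tx":-0.88,"ty":-0.77,"jaw":0},{"tx":-0.95,"ty":-0.83,"jaw":0}]' 30
python3 - <<'E'
from h import *
from scipy.spatial.transform import Rotation as Ro
s=ctrl.state();w,x,y,z=s["orientation"];R=Ro.from_quat([x,y,z,w]).as_matrix()
print("frac",R.T@(np.array([453,159,117])-s["position"])/250,R.round(3).tolist())
E
```

```text
frac [-1.5142713  -1.31901456  0.45716184] [[-0.948, 0.319, 0.0], [0.319, 0.948, 0.0], [0.0, 0.0, -1.0]]invalid input at $[0]: expected keys rx, ry, rz, tx, ty, tz, jaw
```

All keys are needed.

```bash
python3 -m pendant '[{"rx":0,"ry":0,"rz":0,"tx":-0.08,"ty":-0.07,"tz":0,"jaw":0},{"rx":0,"ry":0,"rz":0,"tx":-0.18,"ty":-0.155,"tz":0,"jaw":0},{"rx":0,"ry":0,"rz":0,"tx":-0.28,"ty":-0.24,"tz":0,"jaw":0},{"rx":0,"ry":0,"rz":0,"tx":-0.38,"ty":-0.33,"tz":0,"jaw":0},{"rx":0,"ry":0,"rz":0,"tx":-0.48,"ty":-0.42,"tz":0,"jaw":0},{"rx":0,"ry":0,"rz":0,"tx":-0.58,"ty":-0.505,"tz":0,"jaw":0},{"rx":0,"ry":0,"rz":0,"tx":-0.68,"ty":-0.59,"tz":0,"jaw":0},{"rx":0,"ry":0,"rz":0,"tx":-0.78,"ty":-0.68,"tz":0,"jaw":0},{"rx":0,"ry":0,"rz":0,"tx":-0.88,"ty":-0.77,"tz":0,"jaw":0},{"rx":0,"ry":0,"rz":0,"tx":-0.95,"ty":-0.83,"tz":0,"jaw":0}]' 30
cat > d.py <<'E'
from h import *
from scipy.spatial.transform import Rotation as Ro
s=ctrl.state();w,x,y,z=s["orientation"];R=Ro.from_quat([x,y,z,w]).as_matrix()
print("frac",R.T@(np.array([453,159,117])-s["position"])/250,"width",s["width"],s["wrist_force"])
E
python3 d.py
```

```text
time: 2.43
position: [359.6, 317.1, 231.5]
orientation: [0.0, 0.163, 0.987, -0.0]
wrist_force: [0.6, -0.1, 0.8]
width: -0.0
gripper_force: 0.0
frac [-0.55671561 -0.47887102  0.45843183] width -0.01420402144113122 [ 0.6296761  -0.08014788  0.75669156]
```

```bash
python3 -m pendant '[{"rx":0,"ry":0,"rz":0,"tx":-0.08,"ty":-0.07,"tz":0.02,"jaw":0},{"rx":0,"ry":0,"rz":0,"tx":-0.17,"ty":-0.145,"tz":0.06,"jaw":0},{"rx":0,"ry":0,"rz":0,"tx":-0.26,"ty":-0.22,"tz":0.1,"jaw":0},{"rx":0,"ry":0,"rz":0,"tx":-0.35,"ty":-0.3,"tz":0.14,"jaw":0},{"rx":0,"ry":0,"rz":0,"tx":-0.43,"ty":-0.37,"tz":0.18,"jaw":0},{"rx":0,"ry":0,"rz":0,"tx":-0.5,"ty":-0.43,"tz":0.21,"jaw":0},{"rx":0,"ry":0,"rz":0,"tx":-0.54,"ty":-0.465,"tz":0.22,"jaw":0},{"rx":0,"ry":0,"rz":0,"tx":-0.557,"ty":-0.479,"tz":0.22,"jaw":0},{"rx":0,"ry":0,"rz":0,"tx":-0.557,"ty":-0.479,"tz":0.22,"jaw":0},{"rx":0,"ry":0,"rz":0,"tx":-0.557,"ty":-0.479,"tz":0.22,"jaw":0}]'
python3 - <<'E'
from h import *
exec(open("d.py").read())
p=ctrl.read_camera("wrist");print(p["mount"],p["vertical_fov"],p["cx"],p["cy"])
f=192/np.tan(np.radians(p["vertical_fov"])/2)
M=np.array(p["mount"])
def pix(Pt):
    c=np.linalg.inv(M)@np.r_[Pt,1];c=c[:3];r=np.hypot(c[0],c[1]);th=np.arctan2(r,c[2]);return [p["cx"]+f*th*c[0]/r,p["cy"]+f*th*c[1]/r]
h=cv2.cvtColor(p["color"],cv2.COLOR_BGR2HSV);m=(((h[...,0]<6)|(h[...,0]>174))&(h[...,1]>170)&(h[...,2]>90)).astype(np.uint8)
n,_,st,ce=cv2.connectedComponentsWithStats(m);print([(st[i].tolist(),ce[i].round(1).tolist()) for i in range(1,n) if st[i][4]>60])
Pp=R.T@(np.array([453,159,117])-s["position"]);print("pred",pix(Pp),"under tip",pix(np.array([0,0,Pp[2]])))
print([(q["at"],q["p"]) for q in ctrl.look_for("lever_pad",p)[:2]])
cv2.imwrite("pics/w1.png",p["color"])
E
```

```text
time: 3.27
position: [451.9, 162.7, 176.6]
orientation: [0.0, 0.162, 0.987, 0.0]
wrist_force: [-0.8, 0.1, -0.4]
width: 0.2
gripper_force: 0.0
frac [-0.00873425 -0.01259548  0.23823874] width 0.22681513803746345 [-0.79278574  0.12833577 -0.36212051]
[[-4.56185587e-04 -9.46314870e-01 -3.23245973e-01  8.36353738e+01]
 [ 9.99999634e-01 -6.65641102e-04  5.37425572e-04  2.46637476e-01]
 [-7.23739616e-04 -3.23245610e-01  9.46314827e-01 -1.42717425e+02]
 [ 0.00000000e+00  0.00000000e+00  0.00000000e+00  1.00000000e+00]] 65.70646984690485 255.1832794323089 190.94508100221023
[([440, 44, 72, 93, 2180], [476.8, 89.9]), ([227, 192, 46, 39, 1612], [249.7, 210.2]), ([0, 310, 29, 44, 576], [9.4, 336.6])]
pred [np.float64(250.43991147733703), np.float64(212.38017857066816)] under tip [np.float64(254.70091755420404), np.float64(209.64852496369733)]
[([251.1, 211.4], 0.63)]
```

View pics/w1.png

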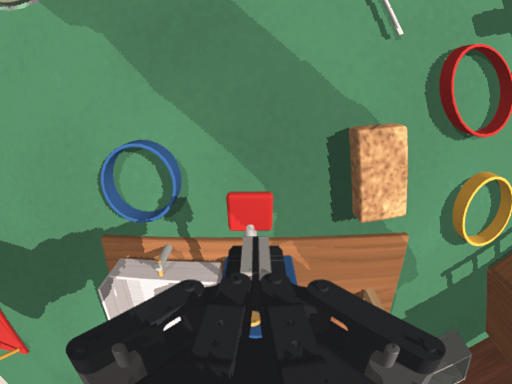

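The wrist view shows the pad centred at (250,210), within 2 mm of the prediction. The tip sits about 3 mm to the pad's +y side. I'll correct that while descending to just above the pad, then press.

```bash
python3 -m pendant '[{"rx":0,"ry":0,"rz":0,"tx":-0.003,"ty":-0.006,"tz":0.06,"jaw":0},{"rx":0,"ry":0,"rz":0,"tx":-0.005,"ty":-0.012,"tz":0.12,"jaw":0},{"rx":0,"ry":0,"rz":0,"tx":-0.005,"ty":-0.012,"tz":0.17,"jaw":0},{"rx":0,"ry":0,"rz":0,"tx":-0.005,"ty":-0.012,"tz":0.2,"jaw":0},{"rx":0,"ry":0,"rz":0,"tx":-0.005,"ty":-0.012,"tz":0.21,"jaw":0},{"rx":0,"ry":0,"rz":0,"tx":-0.005,"ty":-0.012,"tz":0.22,"jaw":0},{"rx":0,"ry":0,"rz":0,"tx":-0.005,"ty":-0.012,"tz":0.23,"jaw":0},{"rx":0,"ry":0,"rz":0,"tx":-0.005,"ty":-0.012,"tz":0.24,"jaw":0},{"rx":0,"ry":0,"rz":0,"tx":-0.005,"ty":-0.012,"tz":0.25,"jaw":0},{"rx":0,"ry":0,"rz":0,"tx":-0.005,"ty":-0.012,"tz":0.26,"jaw":0}]'; python3 d.py
```

```text
time: 4.2
position: [452.4, 158.8, 111.4]
orientation: [0.0, 0.162, 0.987, 0.0]
wrist_force: [-0.6, 0.1, 1.1]
width: 0.0
gripper_force: 0.7
frac [-0.0019426   0.00136867 -0.02241101] width 0.02313696194481415 [-0.64079997  0.12545839  1.0938724 ]
```

```bash
python3 -m pendant '[{"rx":0,"ry":0,"rz":0,"tx":0,"ty":0,"tz":0.02,"jaw":0},{"rx":0,"ry":0,"rz":0,"tx":0,"ty":0,"tz":0.04,"jaw":0},{"rx":0,"ry":0,"rz":0,"tx":0,"ty":0,"tz":0.06,"jaw":0},{"rx":0,"ry":0,"rz":0,"tx":0,"ty":0,"tz":0.08,"jaw":0},{"rx":0,"ry":0,"rz":0,"tx":0,"ty":0,"tz":0.1,"jaw":0},{"rx":0,"ry":0,"rz":0,"tx":0,"ty":0,"tz":0.12,"jaw":0},{"rx":0,"ry":0,"rz":0,"tx":0,"ty":0,"tz":0.14,"jaw":0},{"rx":0,"ry":0,"rz":0,"tx":0,"ty":0,"tz":0.155,"jaw":0},{"rx":0,"ry":0,"rz":0,"tx":0,"ty":0,"tz":0.165,"jaw":0},{"rx":0,"ry":0,"rz":0,"tx":0,"ty":0,"tz":0.17,"jaw":0}]'; python3 d.py
```

```text
time: 5.03
position: [452.5, 158.6, 68.5]
orientation: [0.0, 0.162, 0.987, -0.0]
wrist_force: [1.5, -0.8, 3.3]
width: -0.0
gripper_force: 1.3
frac [-0.00138766  0.00205669 -0.19402846] width -0.02190805026797471 [ 1.46037569 -0.83537234  3.32056781]
```

```bash
python3 -m pendant '[{"rx":0,"ry":0,"rz":0,"tx":0,"ty":0,"tz":0.004,"jaw":0},{"rx":0,"ry":0,"rz":0,"tx":0,"ty":0,"tz":0.008,"jaw":0},{"rx":0,"ry":0,"rz":0,"tx":0,"ty":0,"tz":0.012,"jaw":0},{"rx":0,"ry":0,"rz":0,"tx":0,"ty":0,"tz":0.016,"jaw":0},{"rx":0,"ry":0,"rz":0,"tx":0,"ty":0,"tz":0.016,"jaw":0},{"rx":0,"ry":0,"rz":0,"tx":0,"ty":0,"tz":0.016,"jaw":0},{"rx":0,"ry":0,"rz":0,"tx":0,"ty":0,"tz":0.016,"jaw":0},{"rx":0,"ry":0,"rz":0,"tx":0,"ty":0,"tz":0.016,"jaw":0},{"rx":0,"ry":0,"rz":0,"tx":0,"ty":0,"tz":0.016,"jaw":0},{"rx":0,"ry":0,"rz":0,"tx":0,"ty":0,"tz":0.016,"jaw":0}]'
python3 - <<'E'
from h import *
a=ctrl.read_camera("scene");b=ctrl.read_camera("top")
o=np.vstack([cv2.resize(a["color"][150:250,250:350],(580,400)) if 0 else cv2.resize(a["color"][150:250,240:360],(700,300*700//360)[0:2] if 0 else (360,300)),cv2.resize(b["color"][115:215,170:290],(360,300))])
cv2.imwrite("pics/c1.png",o)
E
```

```text
time: 5.87
position: [452.3, 158.7, 64.8]
orientation: [0.0, 0.162, 0.987, 0.0]
wrist_force: [1.1, 0.3, 2.4]
width: 0.3
gripper_force: 1.3
```

View pics/c1.png

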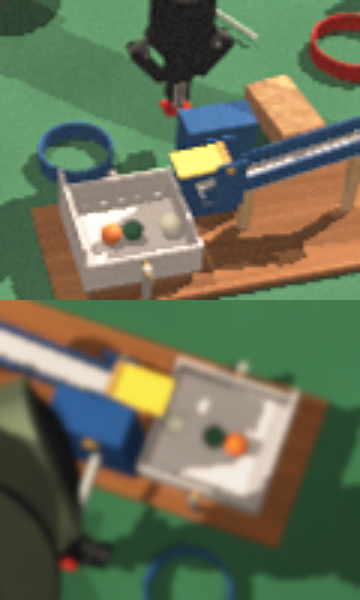

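The lid is up and all three balls are in the bin, but the force shows no stop yet, so I'll press further in small steps.

```bash
python3 -m pendant '[{"rx":0,"ry":0,"rz":0,"tx":0,"ty":0,"tz":0.002,"jaw":0},{"rx":0,"ry":0,"rz":0,"tx":0,"ty":0,"tz":0.004,"jaw":0},{"rx":0,"ry":0,"rz":0,"tx":0,"ty":0,"tz":0.006,"jaw":0},{"rx":0,"ry":0,"rz":0,"tx":0,"ty":0,"tz":0.008,"jaw":0},{"rx":0,"ry":0,"rz":0,"tx":0,"ty":0,"tz":0.01,"jaw":0},{"rx":0,"ry":0,"rz":0,"tx":0,"ty":0,"tz":0.012,"jaw":0},{"rx":0,"ry":0,"rz":0,"tx":0,"ty":0,"tz":0.012,"jaw":0},{"rx":0,"ry":0,"rz":0,"tx":0,"ty":0,"tz":0.012,"jaw":0},{"rx":0,"ry":0,"rz":0,"tx":0,"ty":0,"tz":0.012,"jaw":0},{"rx":0,"ry":0,"rz":0,"tx":0,"ty":0,"tz":0.012,"jaw":0}]'
```

```text
time: 6.8
position: [452.5, 158.7, 62.1]
orientation: [0.0, 0.162, 0.987, 0.0]
wrist_force: [0.3, -0.7, 11.4]
width: -0.0
gripper_force: 5.5
```

At the stop now: 11 N at z = 62. I'll ease it up over about 3 s.

```bash
python3 -m pendant '[{"rx":0,"ry":0,"rz":0,"tx":0,"ty":0,"tz":-0.006,"jaw":0},{"rx":0,"ry":0,"rz":0,"tx":0,"ty":0,"tz":-0.014,"jaw":0},{"rx":0,"ry":0,"rz":0,"tx":0,"ty":0,"tz":-0.022,"jaw":0},{"rx":0,"ry":0,"rz":0,"tx":0,"ty":0,"tz":-0.03,"jaw":0},{"rx":0,"ry":0,"rz":0,"tx":0,"ty":0,"tz":-0.038,"jaw":0},{"rx":0,"ry":0,"rz":0,"tx":0,"ty":0,"tz":-0.046,"jaw":0},{"rx":0,"ry":0,"rz":0,"tx":0,"ty":0,"tz":-0.054,"jaw":0},{"rx":0,"ry":0,"rz":0,"tx":0,"ty":0,"tz":-0.062,"jaw":0},{"rx":0,"ry":0,"rz":0,"tx":0,"ty":0,"tz":-0.07,"jaw":0},{"rx":0,"ry":0,"rz":0,"tx":0,"ty":0,"tz":-0.078,"jaw":0}]'
python3 -m pendant '[{"rx":0,"ry":0,"rz":0,"tx":0,"ty":0,"tz":-0.008,"jaw":0},{"rx":0,"ry":0,"rz":0,"tx":0,"ty":0,"tz":-0.016,"jaw":0},{"rx":0,"ry":0,"rz":0,"tx":0,"ty":0,"tz":-0.024,"jaw":0},{"rx":0,"ry":0,"rz":0,"tx":0,"ty":0,"tz":-0.032,"jaw":0},{"rx":0,"ry":0,"rz":0,"tx":0,"ty":0,"tz":-0.04,"jaw":0},{"rx":0,"ry":0,"rz":0,"tx":0,"ty":0,"tz":-0.048,"jaw":0},{"rx":0,"ry":0,"rz":0,"tx":0,"ty":0,"tz":-0.056,"jaw":0},{"rx":0,"ry":0,"rz":0,"tx":0,"ty":0,"tz":-0.064,"jaw":0},{"rx":0,"ry":0,"rz":0,"tx":0,"ty":0,"tz":-0.072,"jaw":0},{"rx":0,"ry":0,"rz":0,"tx":0,"ty":0,"tz":-0.08,"jaw":0}]'
```

```text
time: 7.63
position: [452.2, 158.7, 81.5]
orientation: [-0.0, 0.162, 0.987, -0.0]
wrist_force: [-2.3, 0.2, 1.9]
width: 0.1
gripper_force: 1.3
time: 8.47
position: [452.5, 158.7, 101.6]
orientation: [0.0, 0.162, 0.987, 0.0]
wrist_force: [0.8, -0.2, 2.0]
width: -0.2
gripper_force: 0.6
```

```bash
python3 -m pendant '[{"rx":0,"ry":0,"rz":0,"tx":0,"ty":0,"tz":-0.007,"jaw":0},{"rx":0,"ry":0,"rz":0,"tx":0,"ty":0,"tz":-0.014,"jaw":0},{"rx":0,"ry":0,"rz":0,"tx":0,"ty":0,"tz":-0.021,"jaw":0},{"rx":0,"ry":0,"rz":0,"tx":0,"ty":0,"tz":-0.028,"jaw":0},{"rx":0,"ry":0,"rz":0,"tx":0,"ty":0,"tz":-0.035,"jaw":0},{"rx":0,"ry":0,"rz":0,"tx":0,"ty":0,"tz":-0.042,"jaw":0},{"rx":0,"ry":0,"rz":0,"tx":0,"ty":0,"tz":-0.049,"jaw":0},{"rx":0,"ry":0,"rz":0,"tx":0,"ty":0,"tz":-0.055,"jaw":0},{"rx":0,"ry":0,"rz":0,"tx":0,"ty":0,"tz":-0.06,"jaw":0},{"rx":0,"ry":0,"rz":0,"tx":0,"ty":0,"tz":-0.065,"jaw":0}]'
python3 -m pendant '[{"rx":0,"ry":0,"rz":0,"tx":0,"ty":0,"tz":-0.005,"jaw":0},{"rx":0,"ry":0,"rz":0,"tx":0,"ty":0,"tz":-0.01,"jaw":0},{"rx":0,"ry":0,"rz":0,"tx":0,"ty":0,"tz":-0.015,"jaw":0},{"rx":0,"ry":0,"rz":0,"tx":0,"ty":0,"tz":-0.022,"jaw":0},{"rx":0,"ry":0,"rz":0,"tx":0,"ty":0,"tz":-0.03,"jaw":0},{"rx":0,"ry":0,"rz":0,"tx":0,"ty":0,"tz":-0.06,"jaw":0},{"rx":0,"ry":0,"rz":0,"tx":0,"ty":0,"tz":-0.12,"jaw":0},{"rx":0,"ry":0,"rz":0,"tx":0,"ty":0,"tz":-0.2,"jaw":0},{"rx":0,"ry":0,"rz":0,"tx":0,"ty":0,"tz":-0.28,"jaw":0},{"rx":0,"ry":0,"rz":0,"tx":0,"ty":0,"tz":-0.32,"jaw":0}]'
python3 - <<'E'
from h import *
a=ctrl.read_camera("scene");b=ctrl.read_camera("top")
cv2.imwrite("pics/e1.png",np.vstack([cv2.resize(a["color"][150:250,240:360],(360,300)),cv2.resize(b["color"][115:215,170:290],(360,300))]))
E
```

```text
time: 9.3
position: [452.3, 158.7, 117.7]
orientation: [-0.0, 0.162, 0.987, -0.0]
wrist_force: [0.4, 0.5, 0.5]
width: 0.2
gripper_force: 0.5
time: 10.13
position: [452.9, 158.9, 200.0]
orientation: [0.001, 0.162, 0.987, 0.001]
wrist_force: [0.3, -0.4, 1.1]
width: 0.4
gripper_force: 0.0
```

View pics/e1.png

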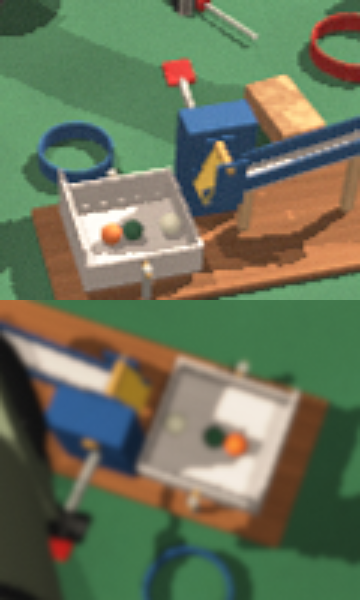

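The lid is shut, the lever is back up, and all three balls are in the bin. The gripper is clear at z = 200.

```bash
python3 -c "
from bench import ctrl
print(ctrl.sign_off())"
```

```text
the job is handed in; nothing more can be done
None
```

I pressed the lever to its stop, all three balls rolled into the bin, and I eased the lever back up over about 3 s with the fingertip on it; the lid is shut, the hand is clear, and I handed the job in (no verdict was returned).

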